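# Top up the tray pile and send the carrier to the next station

### The job

Lay the loose black tray squarely on top of the two trays piled on the carrier, long side along long side and edges flush, and let go of it. Then push the carrier along its rail to the next station, until the station's spring roller has dropped between the carrier's two side pins and holds it there, with the pile still square on the carrier. Leave the small square tray, the jar and the screwdriver where they are.

Things in the scene. Friction and masses are not known exactly. Their poses are not given: they have to be found in the camera images.
- tray_loose: The loose tray: flat black plastic plate 100 x 64 x 10 mm with 5 x 3 round grey marks, 0.12 kg, lying flat on the bench between robot and rail. Origin at the centre of its underside, x along the 100 mm side, z up.
- tray_middle: Upper of the two equal trays already piled on the carrier (100 x 64 x 10 mm). Origin at the centre of its underside, x along the 100 mm side. The loose tray goes on it, so its origin ends 10 mm above this one.
- tray_bottom: Lower of the two piled trays, lying on the carrier's deck, same size and axes. Origin at the centre of its underside.
- carrier: Aluminium carrier that slides along the rail (about 1 N). Origin on the rail's centre line at the rail's top (20 mm above the bench), midway along the carrier; +x is the push direction, towards the station, z up. Deck 150 (x) x 100 (y) mm, its top 21 mm above the origin. Push plate at the rear end, see point carrier_push; two steel pins on the +y edge, see point carrier_pins.
- carrier_nest (a point): Point on the deck's top where the pile's centre belongs: 12 mm ahead (+x) of the carrier's origin, 21 mm above it.
- carrier_push (a point): Centre of the rear face of the upright push plate at the carrier's -x end (the face to push on), 75 mm behind the carrier's origin, 45 mm above it. The plate is 6 mm thick, 70 mm wide and reaches from the deck to 66 mm above the carrier's origin; nothing stands behind it.
- carrier_pins (a point): Midpoint between the carrier's two upright steel detent pins, 10 mm in diameter, 18 mm apart along x, on its +y edge: 52 mm to +y of the carrier's origin, 20 mm above it.
- roller: The station's sprung grey roller, 16 mm in diameter, upright axis, 61 mm to +y of station_seat, 20 mm above it. Origin at its centre. It stands out, towards the rail, of a grey bracket on the far side of the rail (60 mm long, 66 mm high) and gives way 8 mm along +y.
- rail: Fixed aluminium rail 560 x 50 x 20 mm on the bench. Origin at the centre of its underside, x along its length in the push direction, with a 14 mm high stop at each end.
- station_seat (a point): Point on the rail's centre line, at the rail's top, where the carrier's origin is when seated at the station; x in the push direction, y towards the station's bracket. Passing a pin over the roller takes about 5 N; within about 8 mm of this point the roller draws the carrier in and holds it with about 4 N. Pushed too far, the carrier runs past and must be brought back.
- half_tray: Bystander: small square black tray 50 x 50 x 10 mm on the bench. Origin at the centre of its underside.
- jar: Bystander: closed jar, 52 mm in diameter, 75 mm high. Origin at the centre of its underside.
- screwdriver: Bystander: screwdriver 170 mm long lying on the bench, along its x, handle to -x, up to 30 mm high. Origin near its middle, on the bench.

How it is judged (in metres and radians):
On the way:
1. the loose tray lies squarely on the pile and is let go, the carrier not yet near the station (horizontal distance between tray_loose and tray_middle below 0.006 m and angle between the x axis of tray_loose and the x axis of tray_middle, either way round below 0.1 rad and z of tray_loose in the frame of tray_middle between 0.008 and 0.012 m and horizontal distance between tray_middle and tray_bottom below 0.006 m and angle between the x axis of tray_middle and the x axis of tray_bottom, either way round below 0.1 rad and z of tray_middle in the frame of tray_bottom between 0.008 and 0.012 m and horizontal distance between tray_bottom and carrier_nest below 0.01 m and angle between the x axis of tray_bottom and the x axis of carrier, either way round below 0.1 rad and contact force between tray_loose and the fingers below 0.05 N and x of carrier in the frame of station_seat below -0.05 m), for 0.2 s.
At the end, for the whole second after the job is handed in: The carrier rests within 3 mm of the station's seat, held by the roller between its pins; the three trays lie on it in one pile, each within 6 mm and 0.1 rad of the one below, the lowest within 10 mm and 0.1 rad of its nest; all released and at rest (horizontal distance between tray_loose and tray_middle below 0.006 m and angle between the x axis of tray_loose and the x axis of tray_middle, either way round below 0.1 rad and z of tray_loose in the frame of tray_middle between 0.008 and 0.012 m and horizontal distance between tray_middle and tray_bottom below 0.006 m and angle between the x axis of tray_middle and the x axis of tray_bottom, either way round below 0.1 rad and z of tray_middle in the frame of tray_bottom between 0.008 and 0.012 m and horizontal distance between tray_bottom and carrier_nest below 0.01 m and angle between the x axis of tray_bottom and the x axis of carrier, either way round below 0.1 rad and contact force between tray_loose and the fingers below 0.05 N and x of carrier in the frame of station_seat between -0.003 and 0.003 m and linear speed of each of tray_loose, carrier below 0.01 m/s); the robot touches nothing.
It fails at once if the half tray is moved by more than 20 mm (distance of half_tray from where it was at the start of the episode above 0.02 m).
It fails at once if the jar is moved by more than 20 mm (distance of jar from where it was at the start of the episode above 0.02 m).
It fails at once if the screwdriver is moved by more than 20 mm (distance of screwdriver from where it was at the start of the episode above 0.02 m).
It also fails if it takes over 54 s, if anything falls off the work surface, if the arm or the gripper's body presses on something with over 40 N, if the wrist force passes 120 N, or if a joint passes its speed limit or range.

### The arm

A 6-joint arm with a two-finger parallel gripper is mounted at the origin on the work surface. World frame = base frame: x ahead of the robot, y to its left, z up, the work surface at z = 0. Lengths are in mm, angles in rad, forces in N, time in s.
With the tool pointing down it reaches from about 300 to 750 mm from the base axis. Payload 8.5 kg.
Tool frame: the origin (TCP) lies on the centre line of the jaws, within the pads' length; the fingertips stand 14 mm ahead of it and the grasp point (between the pads) lies 5 mm behind it; z points along the fingers, y is the line along which they close (so a half turn about z gives the same grasp; the last joint's range is limited). The gripper opens to 88 mm and grips with 3 to 60 N. Pads are 18 mm wide; open, the fingers measure 123 mm over their backs; the gripper's body (75 mm by 187 mm) begins 45 mm behind the grasp point.
Start: joints at [-1.414, 0.381, 1.297, -0, 1.464, -0.215], TCP at [199.804, -512.405, 252.748] pointing down, gripper open.
Joint ranges: [-3.11, 3.11], [-0.89, 2.33], [0.22, 2.48], [-1.42, 4.56], [0.17, 2.85], [-2.88, 2.88]. Speed limits (rad/s): [2.39, 2.39, 3.14, 3.14, 3.14, 3.14].

### API

Orientations are given as a unit quaternion [x, y, z, w].
In Python, from plant import ctrl, get_image, order gives the robot as it stands.
- The arm moves only by the tool jog_arm, never from a script. Its argument "moves" is a list of rows, each a list of 3 entries, a list of its own where there are three numbers: the turn, a rotation vector about the tool's x, y, z in units of pi rad (1.0 is pi rad), then the shift along the tool's x, y, z in units of 1 m (1.0 is 1 m), then the closure, from -1 (fully open) to 1 (shut). In form: [[[ax, ay, az], [dx, dy, dz], claw], ...]. A call has 1 to 5 rows; each row shifts and turns the commanded pose from where the row before left it, along the tool's axes as they then stand; what a row does not reach is not made up. A row lasts 1/12 s, in which the tool goes at most 41.7 mm and 7.16 degrees, less where a joint would pass 70% of its speed; a pose out of reach is approached as far as the arm can. A call with a number of a shift or a turn outside -1 to 1 is refused whole. A call with a gripper value outside its range is refused whole. The fingers move at their own pace and stop on an object; the grip force is fixed at half the most. Time passes only in rows, so rows that do not move let the fingers close. It gives the time, the measured TCP pose, the force, the opening and the grip force at its end, in the units of the state.
- ctrl.get_obs(): the state, without advancing time (a new reading comes with each control period).
- get_image(name): name is "scene" or "top" or "wrist"; returns a dict with "color" (420x560x3 uint8, red, green, blue), "K" (3x3 intrinsics, pixels), "xyz" and "orientation" of the camera in the world; the wrist camera has in their place "tool_from_camera" (4x4, takes a point from camera to tool coordinates, whose origin is the TCP and whose axes are the flange's). Camera axes: x right, y up, looking along -z (the intrinsics and any distortion apply to the point x, -y, -z); pixel columns grow to the right and rows downward; lengths in mm; the calibration is good to about 2 mm. A picture is of the moment at which its call begins: read the wrist's pose just before it. There is no depth.
- order.hand_in(): hands the job in; it is judged then, once.
The state is a dict: "clock": time; "joints": joint angles; "qd": joint speeds; "joint_torque": joint torques, N m; "position": TCP position; "tool_rot": TCP orientation; "ft_force": force on the tool from outside, world axes, zero at the start; "torque": the same for the moment, N m; "gripper_width": finger opening in mm; "finger_force": force on a finger pad.
Only numpy, scipy, OpenCV 4.12 (cv2) and the standard library are available. Lean on these libraries where they do the work, as an engineer would, in place of code of your own. Each camera call takes 0.05 s, during which the arm holds its last target. There are 200 camera calls.

## Working session

There is one attempt and no reset: what is moved stays moved. The work goes in short steps, Python scripts to look and compute and a tool call to move; the robot and the scene stay as the last step left them, time stands still between calls to the robot, and variables do not carry over. Pictures are saved under pics/ and viewed, at most 10 in all, crops included, and the job is handed in when it is done.

Besides the shell and the picture viewer there is one more tool, called after "Emit:" as a command line: name --argument value ..., lists and objects as JSON in quotes. jog_arm: Moves the arm, as the interface text tells. Its arguments: {"type":"object","properties":{"moves":{"type":"array","items":{"type":"array"}}},"required":["moves"]}

```bash
mkdir -p pics; ls
python3 - <<'E'
from plant import ctrl,get_image
import cv2,numpy as np
o=ctrl.get_obs();print(o['position'],o['tool_rot'],o['clock'])
for n in('top','scene'):
    d=get_image(n);cv2.imwrite(f'pics/{n}0.png',d['color'][...,::-1]);print(n,d['K'],d['xyz'],d['orientation'],d.keys())
E
```

```text
pics
[ 199.75199655 -512.16182357  252.1663153 ] [ 9.82774210e-01  1.84808924e-01  1.11839218e-05 -7.16233027e-04] 0.0
top [[461.59163208   0.         277.8000617 ]
 [  0.         461.59163208 207.32968168]
 [  0.           0.           1.        ]] [ 386.90253665  -27.12192532 1070.52411865] [-0.05464459  0.05774379  0.70589356 -0.70384225] dict_keys(['color', 'K', 'xyz', 'orientation'])
scene [[528.47973015   0.         268.8273728 ]
 [  0.         528.47973015 208.17314028]
 [  0.           0.           1.        ]] [1196.15108132  197.36695868  860.01079853] [0.20549539 0.28365292 0.7581384  0.55003531] dict_keys(['color', 'K', 'xyz', 'orientation'])
```

View pics/top0.png

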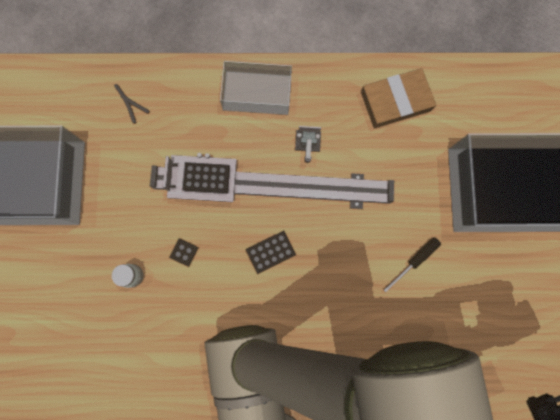

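View pics/scene0.png

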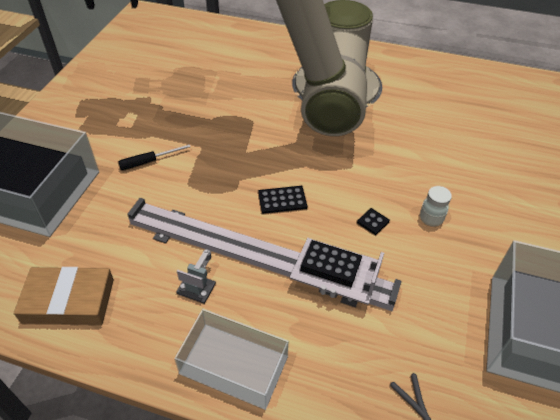

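The top view shows the loose tray at (271,252), the pile on the carrier at (206,178), the push plate at about (170,175), the bracket and roller at (308,140–158), the half tray at (183,252), the jar at (126,275) and the screwdriver at (412,263). The push direction is to the right in the image, about world -y. The scene view agrees. Next I'll measure the marks and rail.

```bash
cat > h.py <<'E'
import numpy as np,cv2
from scipy.spatial.transform import Rotation as R
from plant import ctrl,get_image
def cam(n):
    o=ctrl.get_obs();d=get_image(n)
    if n=='wrist':
        T=np.eye(4);T[:3,:3]=R.from_quat(o['tool_rot']).as_matrix();T[:3,3]=o['position'];T=T@d['tool_from_camera']
        d['Rm'],d['p']=T[:3,:3],T[:3,3]
    else: d['Rm'],d['p']=R.from_quat(d['orientation']).as_matrix(),np.array(d['xyz'])
    return d
def world(d,uv,z):
    uv=np.atleast_2d(uv).astype(float);n=(np.c_[uv,np.ones(len(uv))])@np.linalg.inv(d['K']).T
    r=(n*[1,-1,-1])@d['Rm'].T
    return d['p']+r*((z-d['p'][2])/r[:,2])[:,None]
def pix(d,P):
    c=(np.atleast_2d(P)-d['p'])@d['Rm'];c=c*[1,-1,-1];q=c@d['K'].T;return q[:,:2]/q[:,2:]
def marks(d,box,S=8,amin=4,amax=400):
    """mark centroids in the dark tray inside box (u0,v0,u1,v1)"""
    u0,v0,u1,v1=box
    g=cv2.cvtColor(d['color'],cv2.COLOR_RGB2GRAY)[v0:v1,u0:u1]
    g=cv2.resize(g,None,fx=S,fy=S,interpolation=cv2.INTER_CUBIC)
    m=(g<60).astype(np.uint8)
    c=max(cv2.findContours(m,cv2.RETR_EXTERNAL,cv2.CHAIN_APPROX_NONE)[0],key=cv2.contourArea)
    f=np.zeros_like(m);cv2.drawContours(f,[c],-1,1,-1);f=cv2.erode(f,np.ones((S,S),np.uint8))
    th,_=cv2.threshold(g[f>0],0,255,cv2.THRESH_OTSU)
    n,l,s,ce=cv2.connectedComponentsWithStats(((g>th)&(f>0)).astype(np.uint8))
    k=[i for i in range(1,n) if amin*S*S<s[i,4]<amax*S*S]
    return (ce[k]+.5)/S-.5+[u0,v0], s[k,4]/S/S
def grid(P):
    """centre and long-axis angle (deg, mod 180) of a mark grid in world xy"""
    (c,s,a)=cv2.minAreaRect(P[:,:2].astype(np.float32))
    if s[0]<s[1]:a+=90
    return P[:,:2].mean(0),(a+90)%180-90,s
E
python3 - <<'E'
from h import *
t=cam('top');s=cam('scene')
for nm,d,b,z in[('loose top',t,(240,225,302,278),10),('pile top',t,(179,158,233,198),71-10),('loose sc',s,(250,180,315,218),10),('pile sc',s,(297,237,365,290),61)]:
    m,a=marks(d,b,amin=3);P=world(d,m,z);print(nm,len(m),a.round(0),*[np.round(x,1) for x in grid(P)])
for nm,uv,z in[('railL',(153,177),34),('railR',(393,191),34),('rail y240 up',(300,176),20),('plate',(168,176),86),('roller',(308,158),40),('roller arm',(308,150),40)]:
    print(nm,world(t,uv,z).round(1))
def crop(d,b,f):return cv2.resize(d['color'][b[1]:b[3],b[0]:b[2],::-1],None,fx=f,fy=f,interpolation=cv2.INTER_CUBIC)
cv2.imwrite('pics/crop1.png',np.vstack([crop(t,(140,120,340,215),4)[:, :800],crop(s,(165,240,415,310),3.2)]))
E
```

```text
loose top 13 [21. 19. 20. 21. 20. 21. 21. 19. 21. 20. 21. 20. 21.] [453.  -15.2] -63.7 [36.1 72. ]
pile top 15 [21. 20. 21. 20. 22. 22. 21. 22. 22. 21. 22. 22. 22. 21. 22.] [618.9 130.7] 86.4 [72.4 36.2]
loose sc 15 [17. 18. 18. 18. 17. 17. 18. 19. 18. 18. 18. 19. 19. 19. 18.] [455.3 -14.8] -63.8 [36.1 72. ]
pile sc 15 [25. 26. 26. 26. 26. 27. 27. 27. 28. 27. 28. 28. 28. 29. 29.] [619.5 130.1] 86.2 [72.1 36.1]
railL [[624.5 254.4  34. ]]
railR [[ 590.4 -295.8   34. ]]
rail y240 up [[629.3 -84.   20. ]]
plate [[614.7 207.6  86. ]]
roller [[ 667.1 -101.8   40. ]]
roller arm [[ 686.1 -102.1   40. ]]
```

View pics/crop1.png

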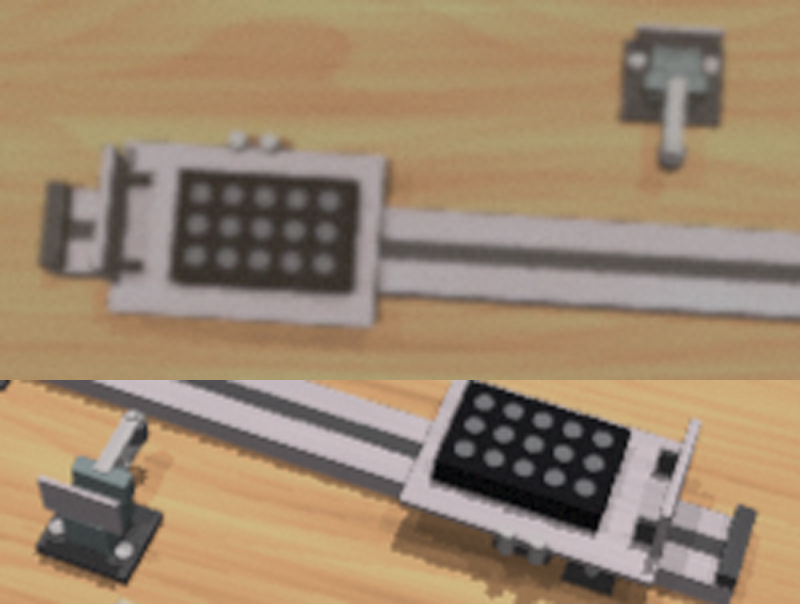

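The crop shows pins at full-image (203.5,155.5), the roller tip at about (308,159), and the push plate at about (169,175). The loose tray is at (455,-15) with its long axis at 116°, and the pile axis is at 86.3°. I'll write a planner that computes rows and fly above the tray.

```bash
cat >> h.py <<'E'
def pose():
    o=ctrl.get_obs();M=R.from_quat(o['tool_rot']).as_matrix()
    return o['position'],np.degrees(np.arctan2(M[1,0],M[0,0])),o
def plan(x,y,z,yaw,n,p=None,a=None):
    if p is None:p,a,_=pose()
    dy=(yaw-a+180)%360-180
    print('from',np.round(p,1),round(a,2))
    # constant body-frame shift per row reached by solving per row
    for i in range(n):
        w=(np.array([x,y,z])-p)/n; c,s=np.cos(np.radians(a+dy*i/n)),np.sin(np.radians(a+dy*i/n))
        print([0,0,round(-dy/n/180,4)],[round((c*w[0]+s*w[1])/1e3,4),round((s*w[0]-c*w[1])/1e3,4),round(-w[2]/1e3,4)])
E
python3 -c "
from h import *
plan(455,-15,150,116.3,15)"
```

```text
from [ 199.8 -512.3  252.4] 21.3
[0, 0, np.float64(-0.0352)] [np.float64(0.0279), np.float64(-0.0247), np.float64(0.0068)]
[0, 0, np.float64(-0.0352)] [np.float64(0.0305), np.float64(-0.0215), np.float64(0.0068)]
[0, 0, np.float64(-0.0352)] [np.float64(0.0326), np.float64(-0.018), np.float64(0.0068)]
[0, 0, np.float64(-0.0352)] [np.float64(0.0344), np.float64(-0.0143), np.float64(0.0068)]
[0, 0, np.float64(-0.0352)] [np.float64(0.0358), np.float64(-0.0104), np.float64(0.0068)]
[0, 0, np.float64(-0.0352)] [np.float64(0.0367), np.float64(-0.0064), np.float64(0.0068)]
[0, 0, np.float64(-0.0352)] [np.float64(0.0372), np.float64(-0.0023), np.float64(0.0068)]
[0, 0, np.float64(-0.0352)] [np.float64(0.0372), np.float64(0.0018), np.float64(0.0068)]
[0, 0, np.float64(-0.0352)] [np.float64(0.0368), np.float64(0.0059), np.float64(0.0068)]
[0, 0, np.float64(-0.0352)] [np.float64(0.0359), np.float64(0.0099), np.float64(0.0068)]
[0, 0, np.float64(-0.0352)] [np.float64(0.0346), np.float64(0.0138), np.float64(0.0068)]
[0, 0, np.float64(-0.0352)] [np.float64(0.0329), np.float64(0.0176), np.float64(0.0068)]
[0, 0, np.float64(-0.0352)] [np.float64(0.0307), np.float64(0.0211), np.float64(0.0068)]
[0, 0, np.float64(-0.0352)] [np.float64(0.0282), np.float64(0.0243), np.float64(0.0068)]
[0, 0, np.float64(-0.0352)] [np.float64(0.0253), np.float64(0.0273), np.float64(0.0068)]
```

Emit:
jog_arm --moves '[[[0, 0, -0.035], [0.028, -0.025, 0.007], -1], [[0, 0, -0.035], [0.03, -0.021, 0.007], -1], [[0, 0, -0.035], [0.033, -0.018, 0.007], -1], [[0, 0, -0.035], [0.034, -0.014, 0.007], -1], [[0, 0, -0.035], [0.036, -0.01, 0.007], -1]]'

```text
clock: 0.62
position: [285.8, -345.8, 217.4]
tool_rot: [0.895, 0.447, 0.0, -0.0]
ft_force: [1.1, -0.5, -0.1]
gripper_width: 88.4
finger_force: 0.0
```

Emit:
jog_arm --moves '[[[0, 0, -0.035], [0.037, -0.006, 0.007], -1], [[0, 0, -0.035], [0.037, -0.002, 0.007], -1], [[0, 0, -0.035], [0.037, 0.002, 0.007], -1], [[0, 0, -0.035], [0.037, 0.006, 0.007], -1], [[0, 0, -0.035], [0.036, 0.01, 0.007], -1]]'

```text
clock: 1.03
position: [372.6, -180.7, 182.5]
tool_rot: [0.74, 0.673, 0.0, 0.0]
ft_force: [1.6, -0.5, -0.3]
gripper_width: 88.6
finger_force: 0.0
```

Emit:
jog_arm --moves '[[[0, 0, -0.035], [0.035, 0.014, 0.007], -1], [[0, 0, -0.035], [0.033, 0.018, 0.007], -1], [[0, 0, -0.035], [0.031, 0.021, 0.007], -1], [[0, 0, -0.035], [0.028, 0.024, 0.007], -1], [[0, 0, -0.035], [0.025, 0.027, 0.007], -1]]'

```text
clock: 1.45
position: [458.9, -15.2, 147.4]
tool_rot: [0.529, 0.849, 0.0, 0.0]
ft_force: [0.5, -0.8, -0.5]
gripper_width: 88.4
finger_force: 0.0
```

Run:
```python
from h import *
d=cam('wrist');cv2.imwrite('pics/w1.png',d['color'][...,::-1])
print(pix(d,[[455,-15,10],[480,-66,10]]))
p,a,o=pose();print(p,a,d['p'],d['Rm'].round(2))
```

```text
[[272.0148068  198.09044152]
 [272.0761201  263.56673926]]
[460.21547765 -10.76092151 146.40340996] 116.70774447037572 [424.66498934  52.47477777 279.62142395] [[ 0.9  -0.42 -0.13]
 [ 0.44  0.86  0.26]
 [-0.   -0.29  0.96]]
```

View pics/w1.png

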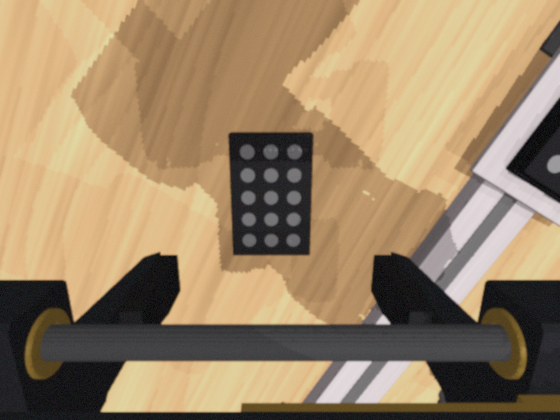

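The wrist view shows the loose tray whole at (271,195), with its marks spanning (247–295, 152–240) and the fingers on either side. I'll measure it now that the arm has settled.

Run:
```python
from h import *
d=cam('wrist');p,a,o=pose();print(p,a)
m,ar=marks(d,(222,125,320,262),amin=15);c,g,s=grid(world(d,m,10));print(len(m),c,g,s)
t=cam('top')
p,a,o=pose()
plan(c[0],c[1],17,116.3,5)
plan(c[0],c[1],40,116.3,4)
```

```text
[459.20262502 -13.26830383 146.79566925] 116.31280075000397
15 [453.8177138  -14.95182899] -63.720083236694336 (36.1081657409668, 72.1440658569336)
from [458.6 -15.2 147.2] 116.05
[0, 0, np.float64(-0.0003)] [np.float64(0.0005), np.float64(-0.0008), np.float64(0.026)]
[0, 0, np.float64(-0.0003)] [np.float64(0.0005), np.float64(-0.0008), np.float64(0.026)]
[0, 0, np.float64(-0.0003)] [np.float64(0.0005), np.float64(-0.0008), np.float64(0.026)]
[0, 0, np.float64(-0.0003)] [np.float64(0.0005), np.float64(-0.0008), np.float64(0.026)]
[0, 0, np.float64(-0.0003)] [np.float64(0.0005), np.float64(-0.0008), np.float64(0.026)]
from [458.6 -15.2 147.2] 116.05
[0, 0, np.float64(-0.0003)] [np.float64(0.0006), np.float64(-0.0011), np.float64(0.0268)]
[0, 0, np.float64(-0.0003)] [np.float64(0.0006), np.float64(-0.0011), np.float64(0.0268)]
[0, 0, np.float64(-0.0003)] [np.float64(0.0006), np.float64(-0.0011), np.float64(0.0268)]
[0, 0, np.float64(-0.0003)] [np.float64(0.0006), np.float64(-0.0011), np.float64(0.0268)]
```

Emit:
jog_arm --moves '[[[0, 0, 0], [0.001, -0.002, 0.035], -1], [[0, 0, 0], [0.001, -0.0015, 0.035], -1], [[0, 0, 0], [0, 0, 0.03], -1], [[0, 0, 0], [0, 0, 0.02], -1], [[0, 0, 0], [0, 0, 0], -1]]'

```text
clock: 2.02
position: [452.6, -17.6, 25.1]
tool_rot: [0.533, 0.846, -0.001, -0.003]
ft_force: [-0.3, -0.6, 0.7]
gripper_width: 88.3
finger_force: 0.0
```

Emit:
jog_arm --moves '[[[0, 0, 0], [0, 0, 0], -1], [[0, 0, 0], [0, 0, 0], -1]]'

```text
clock: 2.18
position: [454.9, -17.7, 29.0]
tool_rot: [0.532, 0.847, 0.0, 0.001]
ft_force: [-0.3, -0.1, -0.1]
gripper_width: 88.1
finger_force: 0.0
```

Run:
```python
from h import *
for i in range(5):
    d=cam('wrist');p,a,o=pose();print(p.round(2),round(a,2),o['ft_force'].round(2) if hasattr(o['ft_force'],'round') else o['ft_force'])
cv2.imwrite('pics/w2.png',d['color'][...,::-1])
print(pix(d,[[454.5,-14.9,10]]))
```

```text
[455.04 -17.52  29.17] 115.74 [-0.66 -0.12  0.69]
[455.05 -17.36  29.17] 115.76 [ 0.83 -1.06 -0.59]
[454.95 -17.24  29.03] 115.78 [ 0.58 -0.51 -0.12]
[454.87 -17.13  28.86] 115.79 [-0.2  -0.17 -0.12]
[454.75 -17.02  28.65] 115.8 [ 0.08 -0.46  0.16]
[[278.316567   264.34467161]]
```

View pics/w2.png

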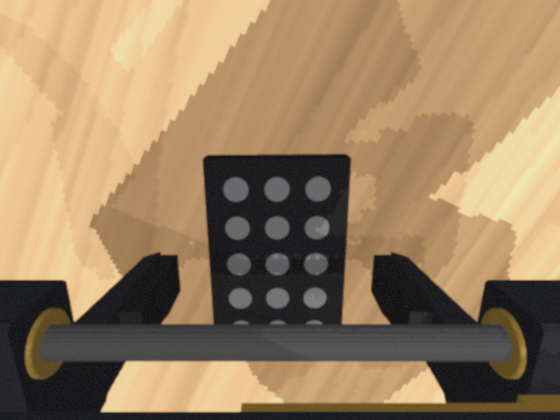

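The wrist view has the tray's centre mark at (278,264), which is where my estimate projects, between the open fingers at 179 and 373. I'll descend and grip.

Emit:
jog_arm --moves '[[[0, 0, 0], [0.002, 0, 0.006], -1], [[0, 0, 0], [0, 0, 0.006], -1], [[0, 0, 0], [0, 0, 0], -1], [[0, 0, 0], [0, 0, 0], -1], [[0, 0, 0], [0, 0, 0], -1]]'

```text
clock: 2.85
position: [453.5, -15.0, 15.6]
tool_rot: [0.531, 0.847, -0.0, -0.0]
ft_force: [0.5, 1.0, 1.3]
gripper_width: 88.2
finger_force: 0.0
```

Emit:
jog_arm --moves '[[[0, 0, 0], [0, 0, 0], 1], [[0, 0, 0], [0, 0, 0], 1], [[0, 0, 0], [0, 0, 0], 1], [[0, 0, 0], [0, 0, 0], 1], [[0, 0, 0], [0, 0, 0], 1]]'

```text
clock: 3.27
position: [453.6, -15.1, 15.9]
tool_rot: [0.531, 0.847, 0.0, 0.0]
ft_force: [0.1, 0.5, 2.0]
gripper_width: 63.6
finger_force: 30.0
```

```bash
python3 -c "
from h import *
plan(619.2,130.4,116,86.3,7,np.array([453.6,-15.1,96]),116.15)"
```

```text
from [453.6 -15.1  96. ] 116.15
[0, 0, 0.0237] [np.float64(0.0082), np.float64(0.0304), np.float64(-0.0029)]
[0, 0, 0.0237] [np.float64(0.0105), np.float64(0.0297), np.float64(-0.0029)]
[0, 0, 0.0237] [np.float64(0.0126), np.float64(0.0288), np.float64(-0.0029)]
[0, 0, 0.0237] [np.float64(0.0148), np.float64(0.0278), np.float64(-0.0029)]
[0, 0, 0.0237] [np.float64(0.0168), np.float64(0.0266), np.float64(-0.0029)]
[0, 0, 0.0237] [np.float64(0.0187), np.float64(0.0253), np.float64(-0.0029)]
[0, 0, 0.0237] [np.float64(0.0206), np.float64(0.0239), np.float64(-0.0029)]
```

Emit:
jog_arm --moves '[[[0, 0, 0], [0, 0, -0.02], 1], [[0, 0, 0], [0, 0, -0.03], 1], [[0, 0, 0], [0, 0, -0.03], 1]]'

```text
clock: 3.52
position: [452.8, -14.9, 96.2]
tool_rot: [0.531, 0.847, -0.0, -0.001]
ft_force: [1.4, 0.8, -1.1]
gripper_width: 63.6
finger_force: 30.0
```

Emit:
jog_arm --moves '[[[0, 0, 0.0237], [0.008, 0.03, -0.003], 1], [[0, 0, 0.0237], [0.0105, 0.03, -0.003], 1], [[0, 0, 0.0237], [0.0125, 0.029, -0.003], 1], [[0, 0, 0.0237], [0.015, 0.028, -0.003], 1], [[0, 0, 0.0237], [0.017, 0.0265, -0.003], 1]]'

```text
clock: 3.93
position: [573.3, 89.5, 110.7]
tool_rot: [0.68, 0.733, -0.0, -0.0]
ft_force: [0.9, -0.4, -1.3]
gripper_width: 63.7
finger_force: 30.0
```

Emit:
jog_arm --moves '[[[0, 0, 0.0237], [0.0185, 0.025, -0.003], 1], [[0, 0, 0.0237], [0.0205, 0.024, -0.003], 1], [[0, 0, 0], [0, 0, 0], 1], [[0, 0, 0], [0, 0, 0], 1], [[0, 0, 0], [0, 0, 0], 1]]'

```text
clock: 4.35
position: [619.2, 129.0, 116.1]
tool_rot: [0.731, 0.682, -0.001, -0.001]
ft_force: [0.7, 0.3, -1.5]
gripper_width: 63.5
finger_force: 30.0
```

Emit:
jog_arm --moves '[[[0, 0, 0], [0, 0, 0], 1], [[0, 0, 0], [0, 0, 0], 1], [[0, 0, 0], [0, 0, 0], 1], [[0, 0, 0], [0, 0, 0], 1]]'

```text
clock: 4.68
position: [619.7, 128.8, 116.9]
tool_rot: [0.732, 0.681, -0.0, -0.0]
ft_force: [0.1, -0.1, -2.7]
gripper_width: 63.7
finger_force: 30.0
```

Run:
```python
from h import *
for i in range(2):
    d=cam('wrist');p,a,o=pose();print(p.round(2),round(a,2))
cv2.imwrite('pics/w3.png',d['color'][...,::-1])
M=R.from_quat(o['tool_rot']).as_matrix()
u=np.array([np.cos(np.radians(86.3)),np.sin(np.radians(86.3)),0]);v=np.array([-u[1],u[0],0]);C=np.array([619.2,130.4,0])
cor=[C+sx*50*u+sy*32*v+[0,0,61] for sx in(1,-1) for sy in(1,-1)]
print('pile corners',pix(d,cor).round(1).tolist())
zt=p[2]-15.9
c=np.array([p[0],p[1],zt+10])
print('held centre mark',pix(d,[c+sx*50*M[:,0]+sy*32*M[:,1] for sx in(1,-1) for sy in(1,-1)]).round(1).tolist())
print('held bottom',pix(d,[c-[0,0,10]+sx*50*M[:,0]+sy*32*M[:,1] for sx in(1,-1) for sy in(1,-1)]).round(1).tolist())
```

```text
[619.83 128.9  116.9 ] 85.92
[619.86 129.   116.84] 85.93
pile corners [[214.6, 147.8], [335.8, 147.1], [223.6, 312.5], [328.4, 312.0]]
held centre mark [[359.1, 167.2], [196.8, 166.9], [344.3, 374.8], [210.0, 374.7]]
held bottom [[353.7, 162.9], [201.8, 162.7], [340.6, 360.1], [213.5, 360.0]]
```

View pics/w3.png

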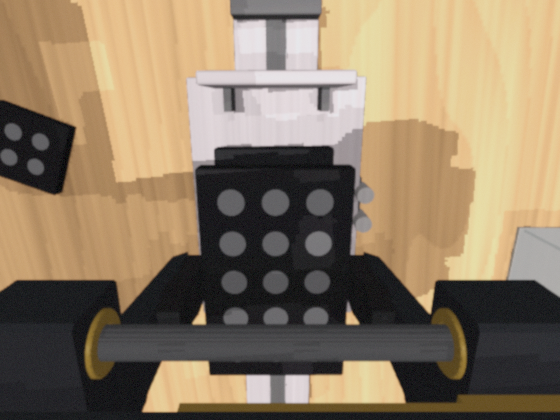

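The wrist view shows the held tray's back edge at row 166 (columns 197–355) and the pile's back edge at row 148 (columns 215–332). Both match the predictions with the same small offset, so they are aligned. I'll correct by about 1 mm and lower.

Emit:
jog_arm --moves '[[[0, 0, -0.002], [0.001, -0.0005, 0.01], 1], [[0, 0, 0], [0, 0, 0.015], 1], [[0, 0, 0], [0, 0, 0.011], 1], [[0, 0, 0], [0, 0, 0], 1], [[0, 0, 0], [0, 0, 0], 1]]'

```text
clock: 5.2
position: [619.3, 130.3, 80.0]
tool_rot: [0.73, 0.684, -0.001, -0.001]
ft_force: [-0.1, -0.0, -1.4]
gripper_width: 63.2
finger_force: 30.0
```

Emit:
jog_arm --moves '[[[0, 0, 0], [0, 0, 0], 1], [[0, 0, 0], [0, 0, 0], 1], [[0, 0, 0], [0, 0, 0], 1], [[0, 0, 0], [0, 0, 0], 1], [[0, 0, 0], [0, 0, 0], 1]]'

```text
clock: 5.62
position: [619.7, 130.3, 81.1]
tool_rot: [0.73, 0.684, 0.0, 0.0]
ft_force: [0.4, -0.9, -1.0]
gripper_width: 63.8
finger_force: 30.0
```

Emit:
jog_arm --moves '[[[0, 0, 0], [0, 0, 0], 1], [[0, 0, 0], [0, 0, 0], 1], [[0, 0, 0], [0, 0, 0], 1], [[0, 0, 0], [0, 0, 0], 1], [[0, 0, 0], [0, 0, 0], 1]]'

```text
clock: 6.03
position: [619.6, 130.3, 80.7]
tool_rot: [0.73, 0.684, -0.0, -0.0]
ft_force: [0.2, 0.5, -1.5]
gripper_width: 63.5
finger_force: 30.0
```

Emit:
jog_arm --moves '[[[0, 0, 0], [0, 0, 0.0015], 1], [[0, 0, 0], [0, 0, 0.001], 1], [[0, 0, 0], [0, 0, 0], 1], [[0, 0, 0], [0, 0, 0], 1], [[0, 0, 0], [0, 0, 0], 1]]'

```text
clock: 6.45
position: [619.6, 130.3, 78.2]
tool_rot: [0.73, 0.684, 0.0, -0.0]
ft_force: [0.5, 0.3, -1.4]
gripper_width: 63.6
finger_force: 30.0
```

Emit:
jog_arm --moves '[[[0, 0, 0], [0, 0, 0.0007], 1], [[0, 0, 0], [0, 0, 0], 1], [[0, 0, 0], [0, 0, 0], 1], [[0, 0, 0], [0, 0, 0], 1], [[0, 0, 0], [0, 0, 0], 1]]'

```text
clock: 6.87
position: [619.6, 130.3, 77.6]
tool_rot: [0.73, 0.684, 0.0, 0.0]
ft_force: [0.9, 0.6, -1.4]
gripper_width: 63.5
finger_force: 30.0
```

Emit:
jog_arm --moves '[[[0, 0, 0], [0, 0, 0.0007], 1], [[0, 0, 0], [0, 0, 0], 1], [[0, 0, 0], [0, 0, 0], 1], [[0, 0, 0], [0, 0, 0], 1], [[0, 0, 0], [0, 0, 0], 1]]'

```text
clock: 7.28
position: [619.6, 130.3, 76.9]
tool_rot: [0.73, 0.684, 0.0, 0.0]
ft_force: [-0.2, 0.4, -1.2]
gripper_width: 63.4
finger_force: 30.0
```

Emit:
jog_arm --moves '[[[0, 0, 0], [0, 0, 0.0005], 1], [[0, 0, 0], [0, 0, 0], 1], [[0, 0, 0], [0, 0, 0], 1], [[0, 0, 0], [0, 0, 0], 1], [[0, 0, 0], [0, 0, 0], 1]]'

```text
clock: 7.7
position: [619.6, 130.3, 76.8]
tool_rot: [0.73, 0.684, 0.0, 0.0]
ft_force: [-2.4, 0.3, 5.4]
gripper_width: 63.7
finger_force: 30.0
```

Emit:
jog_arm --moves '[[[0, 0, 0], [0, 0, 0], -1], [[0, 0, 0], [0, 0, 0], -1], [[0, 0, 0], [0, 0, 0], -1], [[0, 0, 0], [0, 0, 0], -1], [[0, 0, 0], [0, 0, 0], -1]]'

```text
clock: 8.12
position: [619.5, 130.3, 76.2]
tool_rot: [0.73, 0.684, -0.0, -0.0]
ft_force: [0.4, -0.4, -0.1]
gripper_width: 88.1
finger_force: 0.0
```

Emit:
jog_arm --moves '[[[0, 0, 0], [0, 0, -0.01], -1], [[0, 0, 0], [0, 0, -0.02], -1], [[0, 0, 0], [0, 0, -0.03], -1], [[0, 0, 0], [0.03, 0, -0.02], -1], [[0, 0, 0], [0.03, 0, 0], -1]]'

```text
clock: 8.53
position: [625.3, 190.0, 162.3]
tool_rot: [0.73, 0.683, 0.004, 0.003]
ft_force: [0.3, 0.7, -0.1]
gripper_width: 88.2
finger_force: 0.0
```

Emit:
jog_arm --moves '[[[0, 0, 0], [0.03, 0, 0], -1], [[0, 0, 0], [0.02, 0, 0], 1], [[0, 0, 0], [0, 0, 0], 1], [[0, 0, 0], [0, 0, 0], 1], [[0, 0, 0], [0, 0, 0], 1]]'

```text
clock: 8.95
position: [626.7, 239.2, 156.7]
tool_rot: [0.73, 0.684, -0.0, 0.0]
ft_force: [-0.5, 0.0, 0.8]
gripper_width: 63.8
finger_force: 0.0
```

Run:
```python
from h import *
p,a,o=pose();print(p.round(1),a,o['gripper_width'])
t=cam('top');w=cam('wrist');s=cam('scene')
cv2.imwrite('pics/w4.png',np.hstack([w['color'],])[...,::-1])
for nm,d,b in[('sc',s,(292,225,370,290))]:
    try:
        m,ar=marks(d,b,amin=8);print(nm,len(m),*[np.round(x,1) for x in grid(world(d,m,71))])
    except Exception as e:print(nm,e)
tc=t['color'][120:230,140:340,::-1];sc=s['color'][220:310,165:415,::-1]
cv2.imwrite('pics/c4.png',np.vstack([cv2.resize(tc,(600,330)),cv2.resize(sc,(600,216))]))
```

```text
[626.7 239.2 156.7] 86.2779643384526 63.84225592475454
sc 15 [619.9 130. ] 86.4 [72.  36.2]
```

View pics/c4.png

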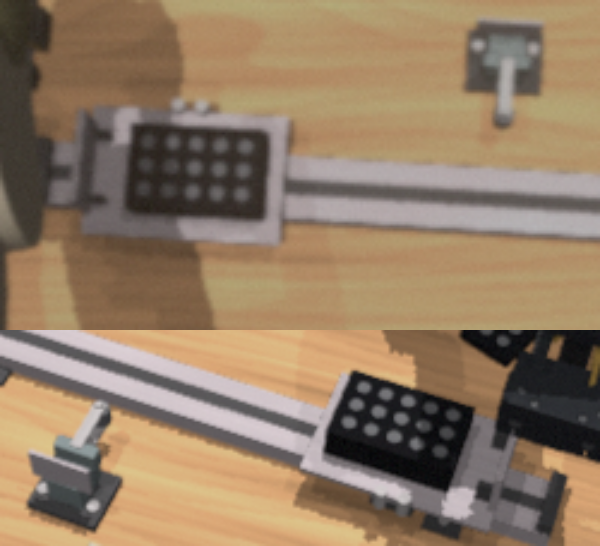

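The fused crops show the placed tray flush on the pile, with marks in the scene camera at (619.9,130.0) against (619.5,130.1) before. The pins are at full-image (203.3,155.3) and the roller at (307.7,158.7). I'll shut the gripper, descend behind the plate and measure the travel.

Run:
```python
from h import *
t=cam('top');s=cam('scene')
u=-np.array([np.cos(np.radians(86.3)),np.sin(np.radians(86.3)),0])
for z in(40,50):
    a=world(t,(203.3,155.3),z)[0];b=world(t,(307.7,158.7),z)[0];c=world(s,(206.5,251.5),z)[0]
    print(z,'pins',a.round(1),'roller top/scene',b.round(1),c.round(1),'travel',((b-a)@u).round(1))
    print(' seat s-rel pile centre: ', ((b-[619.9,130.2,z])@u).round(1),((c-[619.9,130.2,z])@u).round(1))
```

```text
40 pins [674.  139.1  40. ] roller top/scene [ 665.4 -101.1   40. ] [ 660.3 -103.9   40. ] travel 240.3
 seat s-rel pile centre:  227.9 231.0
50 pins [671.2 137.5  50. ] roller top/scene [ 662.7 -100.4   50. ] [ 666.9 -100.2   50. ] travel 237.9
 seat s-rel pile centre:  227.3 226.9
```

Emit:
jog_arm --moves '[[[0, 0, 0], [0, 0, 0.03], 1], [[0, 0, 0], [0, 0, 0.03], 1], [[0, 0, 0], [0, 0, 0.025], 1], [[0, 0, 0], [0, 0, 0], 1], [[0, 0, 0], [0, 0, 0], 1]]'

```text
clock: 9.62
position: [626.5, 239.6, 71.0]
tool_rot: [0.73, 0.684, -0.001, -0.0]
ft_force: [-0.0, -0.2, 0.5]
gripper_width: 10.1
finger_force: 0.0
```

Emit:
jog_arm --moves '[[[0, 0, 0], [0, 0, 0], 1], [[0, 0, 0], [0, 0, 0], 1], [[0, 0, 0], [0, 0, 0], 1], [[0, 0, 0], [0, 0, 0], 1]]'

```text
clock: 9.95
position: [627.1, 240.1, 72.6]
tool_rot: [0.73, 0.684, 0.001, 0.001]
ft_force: [0.1, -1.2, -0.1]
gripper_width: 0.4
finger_force: 0.0
```

Emit:
jog_arm --moves '[[[0, 0, 0], [-0.005, 0, 0], 1], [[0, 0, 0], [-0.004, 0, 0], 1], [[0, 0, 0], [-0.003, 0, 0], 1], [[0, 0, 0], [-0.003, 0, 0], 1], [[0, 0, 0], [-0.003, 0, 0], 1]]'

```text
clock: 10.37
position: [625.5, 221.8, 71.5]
tool_rot: [0.73, 0.684, 0.0, -0.0]
ft_force: [0.1, 0.7, 0.8]
gripper_width: 0.1
finger_force: 0.5
```

Emit:
jog_arm --moves '[[[0, 0, 0], [-0.004, 0, 0], 1], [[0, 0, 0], [-0.005, 0, 0], 1], [[0, 0, 0], [-0.006, 0, 0], 1], [[0, 0, 0], [-0.007, 0, 0], 1], [[0, 0, 0], [-0.008, 0, 0], 1]]'

```text
clock: 10.78
position: [623.5, 191.6, 71.4]
tool_rot: [0.73, 0.684, 0.0, 0.0]
ft_force: [1.0, 1.3, 1.1]
gripper_width: 0.3
finger_force: 0.7
```

Emit:
jog_arm --moves '[[[0, 0, 0], [-0.008, 0, 0], 1], [[0, 0, 0], [-0.008, 0, 0], 1], [[0, 0, 0], [-0.008, 0, 0], 1], [[0, 0, 0], [-0.008, 0, 0], 1], [[0, 0, 0], [-0.008, 0, 0], 1]]'

```text
clock: 11.2
position: [620.9, 151.3, 71.3]
tool_rot: [0.73, 0.684, -0.0, -0.0]
ft_force: [0.9, 1.8, 1.3]
gripper_width: 0.4
finger_force: 0.7
```

Run:
```python
from h import *
p,a,o=pose();print(p.round(1),round(a,2),o['ft_force'])
s=cam('scene')
c=pix(s,[[p[0]-7,p[1]-98,71]])[0].astype(int);print(c)
b=(c[0]-38,c[1]-34,c[0]+38,c[1]+34)
m,ar=marks(s,b,amin=8);print(len(m),*[np.round(x,1) for x in grid(world(s,m,71))])
```

```text
[620.9 151.3  71.3] 86.29 [0.92165132 1.76151266 1.3229668 ]
[292 243]
17 [616.5  61.4] 82.4 [108.6  40.8]
```

```bash
cat >> h.py <<'E'
def pile(off=(-6.,-96.)):
    p,a,o=pose();s=cam('scene')
    c=pix(s,[[p[0]+off[0],p[1]+off[1],71]])[0].astype(int)
    m,ar=marks(s,(c[0]-42,c[1]-36,c[0]+42,c[1]+36),amin=8)
    P=world(s,m,71);d=np.linalg.norm(P-np.median(P,0),axis=1);P=P[np.argsort(d)[:15]]
    print('tcp',p.round(1),'yaw',round(a,2),'F',np.round(o['ft_force'],1),'n',len(m),'pile',*[np.round(x,1) for x in grid(P)])
E
python3 -c "
from h import *
pile()"
```

```text
tcp [620.9 150.   71.3] yaw 86.24 F [ 0.8 -0.6  0.1] n 16 pile [614.6  50.5] 86.4 [72.2 36.1]
```

Emit:
jog_arm --moves '[[[0, 0, 0], [-0.004, 0, 0], 1], [[0, 0, 0], [-0.006, 0, 0], 1], [[0, 0, 0], [-0.008, 0, 0], 1], [[0, 0, 0], [-0.009, 0, 0], 1], [[0, 0, 0], [-0.01, 0, 0], 1]]'

```text
clock: 11.72
position: [618.4, 114.6, 71.2]
tool_rot: [0.729, 0.684, -0.0, -0.0]
ft_force: [0.4, 1.9, -0.5]
gripper_width: 0.4
finger_force: 0.8
```

Emit:
jog_arm --moves '[[[0, 0, 0], [-0.01, 0, 0], 1], [[0, 0, 0], [-0.01, 0, 0], 1], [[0, 0, 0], [-0.01, 0, 0], 1], [[0, 0, 0], [-0.01, 0, 0], 1], [[0, 0, 0], [-0.01, 0, 0], 1]]'

```text
clock: 12.13
position: [615.1, 64.3, 71.3]
tool_rot: [0.73, 0.684, -0.0, -0.0]
ft_force: [-0.4, 2.3, -0.9]
gripper_width: 0.1
finger_force: 0.8
```

Emit:
jog_arm --moves '[[[0, 0, 0], [-0.009, 0, 0], 1], [[0, 0, 0], [-0.007, 0, 0], 1], [[0, 0, 0], [-0.005, 0, 0], 1], [[0, 0, 0], [-0.004, 0, 0], 1], [[0, 0, 0], [-0.002, 0, 0], 1]]'

```text
clock: 12.55
position: [613.8, 37.9, 71.5]
tool_rot: [0.73, 0.684, 0.0, 0.0]
ft_force: [1.0, 0.2, -0.0]
gripper_width: 0.3
finger_force: 0.3
```

```bash
python3 -c "
from h import *
pile();pile()
t=cam('top');cv2.imwrite('pics/t5.png',cv2.resize(t['color'][110:220,180:380,::-1],(800,440),interpolation=cv2.INTER_CUBIC))"
```

```text
tcp [613.8  37.9  71.5] yaw 86.29 F [ 1.   0.2 -0. ] n 16 pile [604.9 -57.2] 87.4 [97.4 36.8]
tcp [613.8  37.9  71.5] yaw 86.29 F [0.6 0.4 0.1] n 15 pile [604.9 -57.5] 87.4 [97.8 36.7]
```

View pics/t5.png

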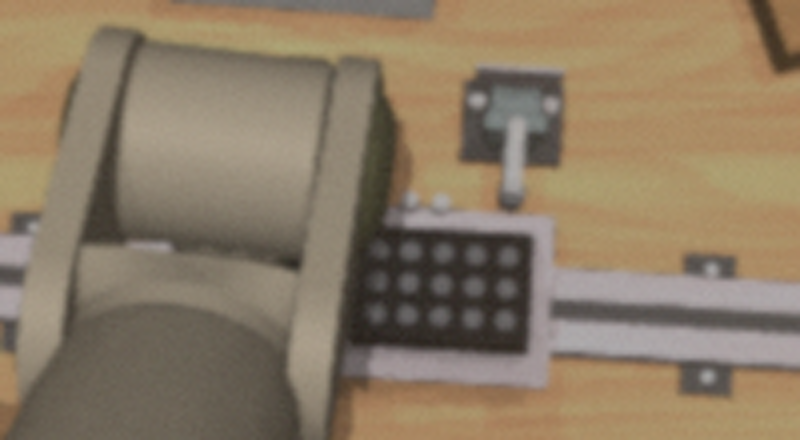

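The top crop shows the pins' midpoint at about full-image (286,160) and the roller at (307.7,158.7), so about 48 mm remains. The tray marks are all visible. I'll get precise numbers from the top camera.

```bash
cat >> h.py <<'E'
def pile2(cy,cx=None):
    p,a,o=pose();t=cam('top')
    cx=613-(50-cy)*0.0645 if cx is None else cx
    c=pix(t,[[cx,cy,71]])[0].astype(int)
    m,ar=marks(t,(c[0]-24,c[1]-19,c[0]+27,c[1]+19),amin=8)
    P=world(t,m,71)
    print('tcp',p.round(1),'F',np.round(o['ft_force'],1),'n',len(m),'pile',*[np.round(x,1) for x in grid(P)]);return P
E
python3 -c "
from h import *
P=pile2(-60);print(P[:,:2].round(0).tolist())
t=cam('top')
u=-np.array([np.cos(np.radians(86.3)),np.sin(np.radians(86.3)),0])
a=world(t,(286.4,160.1),45)[0];b=world(t,(307.75,158.75),45)[0];print(a,b,(b-a)@u)"
```

```text
tcp [613.7  38.5  71.4] F [-0.8  0.2 -0.4] n 15 pile [606.8 -59.2] 86.5 [70.9 36.2]
[[626.0, -42.0], [625.0, -60.0], [626.0, -25.0], [624.0, -78.0], [623.0, -96.0], [608.0, -41.0], [609.0, -25.0], [607.0, -59.0], [606.0, -77.0], [605.0, -95.0], [591.0, -23.0], [590.0, -40.0], [589.0, -58.0], [588.0, -76.0], [587.0, -94.0]]
[660.84610824 -51.92982957  45.        ] [ 663.9242819 -100.8334109   45.       ] 48.60300594686061
```

Emit:
jog_arm --moves '[[[0, 0, 0], [-0.003, 0, 0], 1], [[0, 0, 0], [-0.004, 0, 0], 1], [[0, 0, 0], [-0.005, 0, 0], 1], [[0, 0, 0], [-0.005, 0, 0], 1], [[0, 0, 0], [-0.004, 0, 0], 1]]'

```text
clock: 13.22
position: [612.2, 16.8, 71.4]
tool_rot: [0.73, 0.684, -0.0, -0.0]
ft_force: [0.3, 0.5, -0.3]
gripper_width: 0.3
finger_force: 0.5
```

Emit:
jog_arm --moves '[[[0, 0, 0], [-0.003, 0, 0], 1], [[0, 0, 0], [-0.002, 0, 0], 1], [[0, 0, 0], [-0.001, 0, 0], 1], [[0, 0, 0], [0, 0, 0], 1], [[0, 0, 0], [0, 0, 0], 1]]'

```text
clock: 13.63
position: [611.9, 11.5, 71.3]
tool_rot: [0.73, 0.684, -0.0, 0.0]
ft_force: [0.5, -0.1, 0.3]
gripper_width: 0.3
finger_force: 0.0
```

```bash
python3 -c "
from h import *
P=pile2(-86);print(P[:,:2].round(0).tolist())"
```

```text
tcp [611.9  11.5  71.3] F [ 0.5 -0.1  0.3] n 13 pile [603.4 -91.1] 86.5 [72.  36.3]
[[624.0, -69.0], [623.0, -87.0], [622.0, -105.0], [621.0, -123.0], [606.0, -68.0], [605.0, -86.0], [604.0, -104.0], [603.0, -122.0], [590.0, -49.0], [588.0, -67.0], [587.0, -84.0], [586.0, -102.0], [585.0, -121.0]]
```

Emit:
jog_arm --moves '[[[0, 0, 0], [-0.002, 0, 0], 1], [[0, 0, 0], [-0.002, 0, 0], 1], [[0, 0, 0], [-0.002, 0, 0], 1], [[0, 0, 0], [-0.002, 0, 0], 1], [[0, 0, 0], [-0.002, 0, 0], 1]]'

```text
clock: 14.1
position: [611.3, 5.1, 71.4]
tool_rot: [0.729, 0.684, 0.003, -0.002]
ft_force: [3.6, 19.3, 0.9]
gripper_width: 0.7
finger_force: 9.5
```

Emit:
jog_arm --moves '[[[0, 0, 0], [-0.001, 0, 0], 1], [[0, 0, 0], [-0.001, 0, 0], 1], [[0, 0, 0], [-0.001, 0, 0], 1]]'

```text
clock: 14.35
position: [611.1, 0.0, 71.4]
tool_rot: [0.729, 0.684, 0.001, -0.001]
ft_force: [1.2, 6.6, 0.7]
gripper_width: 0.5
finger_force: 3.6
```

Emit:
jog_arm --moves '[[[0, 0, 0], [-0.001, 0, 0], 1], [[0, 0, 0], [-0.001, 0, 0], 1]]'

```text
clock: 14.52
position: [610.9, -2.5, 71.3]
tool_rot: [0.729, 0.684, 0.001, -0.001]
ft_force: [0.2, 5.2, 0.5]
gripper_width: 0.9
finger_force: 2.6
```

```bash
python3 -c "
from h import *
P=pile2(-104);print(P[:,:2].round(0).tolist())"
```

```text
tcp [610.9  -2.5  71.3] F [0.2 5.2 0.5] n 12 pile [ 603.7 -108.1] 86.5 [54.2 36.1]
[[623.0, -82.0], [622.0, -100.0], [621.0, -118.0], [620.0, -136.0], [605.0, -81.0], [604.0, -99.0], [603.0, -117.0], [602.0, -135.0], [587.0, -80.0], [586.0, -98.0], [585.0, -116.0], [584.0, -134.0]]
```

Emit:
jog_arm --moves '[[[0, 0, 0], [-0.001, 0, 0], 1], [[0, 0, 0], [-0.001, 0, 0], 1], [[0, 0, 0], [0, 0, 0], 1]]'

```text
clock: 14.82
position: [610.7, -5.6, 71.3]
tool_rot: [0.73, 0.684, -0.0, -0.0]
ft_force: [-0.4, 2.9, 0.2]
gripper_width: 0.4
finger_force: 1.5
```

Emit:
jog_arm --moves '[[[0, 0, 0], [-0.001, 0, 0], 1], [[0, 0, 0], [-0.001, 0, 0], 1], [[0, 0, 0], [0, 0, 0], 1]]'

```text
clock: 15.07
position: [610.6, -7.9, 71.3]
tool_rot: [0.73, 0.684, -0.0, 0.0]
ft_force: [-0.9, 0.6, -0.1]
gripper_width: 0.2
finger_force: 0.4
```

```bash
python3 -c "
from h import *
P=pile2(-106);print(P[:,:2].round(1).tolist())"
```

```text
tcp [610.6  -7.9  71.3] F [-0.9  0.6 -0.1] n 12 pile [ 603.4 -113.5] 86.7 [54.4 36.2]
[[623.0, -87.6], [622.0, -105.5], [620.8, -123.6], [619.7, -141.4], [605.1, -86.5], [603.8, -104.6], [602.8, -122.5], [601.8, -140.4], [587.1, -85.3], [585.8, -103.4], [584.8, -121.6], [583.7, -139.6]]
```

Emit:
jog_arm --moves '[[[0, 0, 0], [-0.001, 0, 0], 1], [[0, 0, 0], [0, 0, 0], 1]]'

```text
clock: 15.28
position: [610.6, -8.8, 71.3]
tool_rot: [0.73, 0.684, -0.0, 0.0]
ft_force: [0.3, 0.6, 0.0]
gripper_width: 0.5
finger_force: 0.0
```

```bash
python3 -c "
from h import *
for i in range(4):P=pile2(-106);print(P[5,:2].round(1).tolist())"
```

```text
tcp [610.6  -8.8  71.3] F [0.3 0.6 0. ] n 12 pile [ 603.3 -114.4] 86.2 [54.2 36.3]
[603.8, -105.4]
tcp [610.6  -8.8  71.3] F [ 1.4 -0.2  0.2] n 12 pile [ 603.3 -114.4] 86.4 [54.2 36.4]
[603.7, -105.2]
tcp [610.7  -8.7  71.4] F [-0.1 -0.8 -0.1] n 12 pile [ 603.3 -114.4] 86.2 [54.1 36.3]
[603.8, -105.1]
tcp [610.7  -8.7  71.4] F [ 0.1  0.  -0.2] n 12 pile [ 603.3 -114.4] 86.4 [54.2 36.3]
[603.8, -105.2]
```

Contact force is gone, so the carrier is drawn in. I'll retract and inspect.

Emit:
jog_arm --moves '[[[0, 0, 0], [0.005, 0, 0], 1], [[0, 0, 0], [0.015, 0, 0], 1], [[0, 0, 0], [0.03, 0, 0], 1], [[0, 0, 0], [0.03, 0, -0.02], 1], [[0, 0, 0], [0.03, 0, -0.03], 1]]'

```text
clock: 15.9
position: [616.2, 103.1, 119.0]
tool_rot: [0.73, 0.684, -0.002, -0.002]
ft_force: [0.7, -0.3, -0.3]
gripper_width: 0.4
finger_force: 0.0
```

Emit:
jog_arm --moves '[[[0, 0, 0], [0.03, 0, -0.03], 1], [[0, 0, 0], [0.03, 0, -0.03], 1], [[0, 0, 0], [0, 0, 0], 1], [[0, 0, 0], [0, 0, 0], 1]]'

```text
clock: 16.23
position: [621.4, 162.2, 181.1]
tool_rot: [0.728, 0.685, 0.001, 0.001]
ft_force: [-0.8, -0.5, -0.9]
gripper_width: 0.3
finger_force: 0.0
```

```bash
python3 -c "
from h import *
P=pile2(-106)
s=cam('scene');c=pix(s,[[603.8,-105.2,71]])[0].astype(int)
m,ar=marks(s,(c[0]-38,c[1]-30,c[0]+38,c[1]+30),amin=8);print(len(m),*[np.round(x,1) for x in grid(world(s,m,71))])
t=cam('top')
A=cv2.resize(t['color'][130:205,255:365,::-1],(550,375),interpolation=cv2.INTER_CUBIC)
r=pix(s,[[660,-102,45]])[0].astype(int);B=cv2.resize(s['color'][r[1]-35:r[1]+40,r[0]-30:r[0]+80,::-1],(550,375),interpolation=cv2.INTER_CUBIC)
print(r);cv2.imwrite('pics/f.png',cv2.resize(np.hstack([A,B]),(800,273)))"
```

```text
tcp [621.4 162.2 181.1] F [-0.8 -0.5 -0.9] n 15 pile [ 603.8 -105.4] 86.4 [72.1 36.3]
15 [ 604.3 -105.6] 86.5 [72.2 36.1]
[207 250]
```

View pics/f.png

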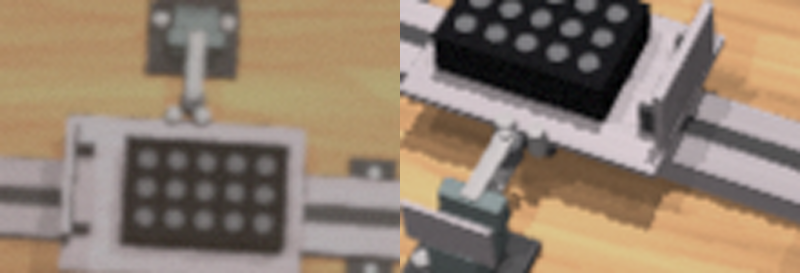

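The trays are square at (603.8,-105.4). In the top crop the roller at (190,105) nests between pins at (174,115) and (203,116). I'll verify closely with the wrist camera from above.

Emit:
jog_arm --moves '[[[0, 0, 0], [-0.02, 0, 0], 1], [[0, 0, 0], [-0.035, 0, 0], 1], [[0, 0, 0], [-0.038, 0, 0], 1], [[0, 0, 0], [-0.038, 0, 0], 1], [[0, 0, 0], [-0.038, 0, 0], 1]]'

```text
clock: 16.8
position: [609.6, -11.4, 178.4]
tool_rot: [0.73, 0.683, -0.001, -0.001]
ft_force: [1.2, 0.1, -1.5]
gripper_width: 0.3
finger_force: 0.0
```

Emit:
jog_arm --moves '[[[0, 0, 0], [-0.038, 0, 0], 1], [[0, 0, 0], [-0.038, 0, 0.01], 1], [[0, 0, 0], [-0.025, 0, 0.01], 1], [[0, 0, 0], [-0.01, 0, 0.01], 1], [[0, 0, 0], [0, 0, 0], 1]]'

```text
clock: 17.22
position: [601.9, -122.1, 146.6]
tool_rot: [0.731, 0.682, -0.001, -0.002]
ft_force: [0.1, 0.3, -0.0]
gripper_width: 0.1
finger_force: 0.0
```

Emit:
jog_arm --moves '[[[0, 0, 0], [0, 0, 0], 1], [[0, 0, 0], [0, 0, 0], 1], [[0, 0, 0], [0, 0, 0], 1], [[0, 0, 0], [0, 0, 0], 1], [[0, 0, 0], [0, 0, 0], 1]]'

```text
clock: 17.63
position: [603.6, -118.9, 150.2]
tool_rot: [0.729, 0.684, 0.0, 0.0]
ft_force: [0.4, -0.6, -0.0]
gripper_width: 0.5
finger_force: 0.0
```

```bash
python3 -c "
from h import *
d=cam('wrist');p,a,o=pose();print(p.round(1),a)
r=pix(d,[[662,-103,45]])[0].astype(int);print(r)
x0,y0=np.clip(r[0]-60,0,440),np.clip(r[1]-50,0,320);print(x0,y0)
cv2.imwrite('pics/w6.png',cv2.resize(d['color'][y0:y0+100,x0:x0+120,::-1],(720,600),interpolation=cv2.INTER_CUBIC));np.savez('w6.npz',K=d['K'],Rm=d['Rm'],p=d['p'])"
```

```text
[ 603.6 -119.   150.1] 86.36261364959488
[359 185]
299 135
```

View pics/w6.png

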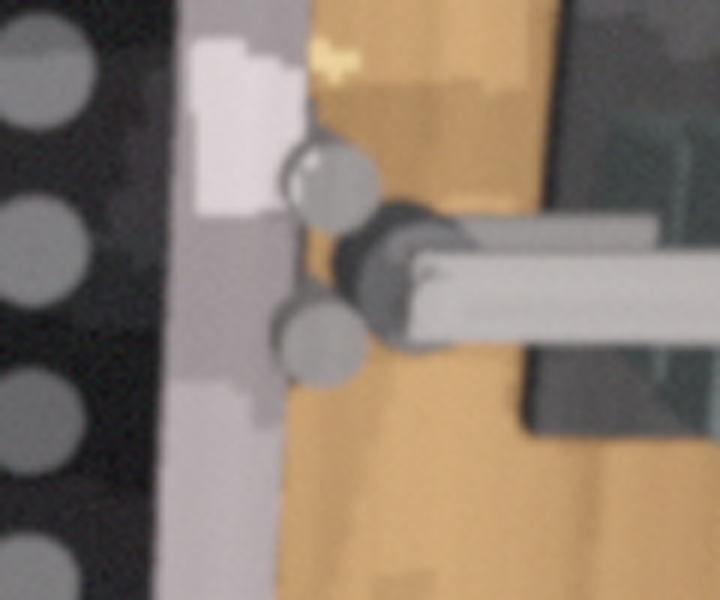

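The wrist crop shows the roller (disc centre about (425,285)) sitting in the gap between the pins (337,187) and (323,340), possibly 1–2 mm short of centre. I'll nudge gently with force sensing to make sure.

Emit:
jog_arm --moves '[[[0, 0, 0], [0.035, 0, 0], 1], [[0, 0, 0], [0.038, 0, 0], 1], [[0, 0, 0], [0.035, 0, 0], 1], [[0, 0, 0], [0.02, 0, 0], 1], [[0, 0, 0], [0, 0, 0.02], 1]]'

```text
clock: 18.1
position: [613.1, 12.1, 133.1]
tool_rot: [0.728, 0.686, 0.002, 0.003]
ft_force: [1.1, 0.3, 0.7]
gripper_width: 0.5
finger_force: 0.0
```

Emit:
jog_arm --moves '[[[0, 0, 0], [0, 0, 0.03], 1], [[0, 0, 0], [0, 0, 0.029], 1], [[0, 0, 0], [0, 0, 0], 1], [[0, 0, 0], [0, 0, 0], 1], [[0, 0, 0], [0, 0, 0], 1]]'

```text
clock: 18.52
position: [612.5, 7.9, 72.4]
tool_rot: [0.73, 0.684, 0.001, 0.001]
ft_force: [0.7, 0.6, 1.7]
gripper_width: 0.6
finger_force: 0.0
```

Emit:
jog_arm --moves '[[[0, 0, 0], [0, 0, 0], 1], [[0, 0, 0], [0, 0, 0], 1], [[0, 0, 0], [0, 0, 0], 1], [[0, 0, 0], [0, 0, 0], 1], [[0, 0, 0], [0, 0, 0], 1]]'

```text
clock: 18.93
position: [611.8, 7.9, 71.2]
tool_rot: [0.73, 0.684, 0.0, 0.0]
ft_force: [0.7, 0.2, -0.0]
gripper_width: 0.5
finger_force: 0.0
```

Contact is expected near y = -8.8, so I'll move 16.5 mm and then go in 0.5 mm steps.

Emit:
jog_arm --moves '[[[0, 0, 0], [-0.006, 0, 0], 1], [[0, 0, 0], [-0.005, 0, 0], 1], [[0, 0, 0], [-0.003, 0, 0], 1], [[0, 0, 0], [-0.0015, 0, 0], 1], [[0, 0, 0], [0, 0, 0], 1]]'

```text
clock: 19.35
position: [610.6, -8.1, 70.7]
tool_rot: [0.73, 0.684, -0.0, -0.0]
ft_force: [-0.3, 0.5, -0.7]
gripper_width: 0.2
finger_force: 0.0
```

Emit:
jog_arm --moves '[[[0, 0, 0], [0, 0, 0], 1], [[0, 0, 0], [-0.0005, 0, 0], 1], [[0, 0, 0], [-0.0005, 0, 0], 1], [[0, 0, 0], [0, 0, 0], 1]]'

```text
clock: 19.68
position: [610.6, -8.5, 70.7]
tool_rot: [0.73, 0.684, 0.0, -0.0]
ft_force: [1.1, 0.9, 0.3]
gripper_width: 0.4
finger_force: 0.0
```

Emit:
jog_arm --moves '[[[0, 0, 0], [-0.0005, 0, 0], 1], [[0, 0, 0], [0, 0, 0], 1], [[0, 0, 0], [0, 0, 0], 1]]'

```text
clock: 19.93
position: [610.6, -9.0, 70.7]
tool_rot: [0.73, 0.684, 0.0, -0.0]
ft_force: [0.4, 1.6, 0.2]
gripper_width: 0.4
finger_force: 0.2
```

Emit:
jog_arm --moves '[[[0, 0, 0], [-0.0005, 0, 0], 1], [[0, 0, 0], [0, 0, 0], 1], [[0, 0, 0], [0, 0, 0], 1]]'

```text
clock: 20.18
position: [610.5, -9.5, 70.7]
tool_rot: [0.73, 0.684, 0.0, -0.0]
ft_force: [0.0, 0.4, 0.1]
gripper_width: 0.2
finger_force: 0.5
```

```bash
python3 -c "
from h import *
P=pile2(-106);print(P[5,:2].round(1).tolist())
f=np.zeros(3)
for i in range(6):
    cam('top');f+=np.array(ctrl.get_obs()['ft_force'])/6
print(f.round(2))"
```

```text
tcp [610.5  -9.5  70.7] F [0.  0.4 0.1] n 12 pile [ 603.3 -115.1] 86.4 [54.4 36.2]
[603.8, -106.1]
[0.2  1.01 0.2 ]
```

Emit:
jog_arm --moves '[[[0, 0, 0], [-0.0005, 0, 0], 1], [[0, 0, 0], [0, 0, 0], 1], [[0, 0, 0], [0, 0, 0], 1]]'

```text
clock: 20.78
position: [610.5, -10.2, 70.7]
tool_rot: [0.73, 0.684, -0.0, 0.0]
ft_force: [0.4, 0.6, 0.4]
gripper_width: 0.5
finger_force: 0.2
```

Emit:
jog_arm --moves '[[[0, 0, 0], [-0.0005, 0, 0], 1], [[0, 0, 0], [0, 0, 0], 1], [[0, 0, 0], [0, 0, 0], 1]]'

```text
clock: 21.03
position: [610.5, -10.7, 70.7]
tool_rot: [0.73, 0.684, -0.0, 0.0]
ft_force: [-0.3, 0.3, -0.3]
gripper_width: 0.9
finger_force: 0.0
```

```bash
python3 -c "
from h import *
P=pile2(-107);print(P[5,:2].round(1).tolist())
f=[]
for i in range(6):
    cam('top');o=ctrl.get_obs();f.append(list(o['ft_force'])+[o['finger_force']])
print(np.mean(f,0).round(2))"
```

```text
tcp [610.5 -10.7  70.7] F [-0.3  0.3 -0.3] n 12 pile [ 603.2 -116.3] 86.6 [54.3 36.2]
[603.9, -107.0]
[-0.37 -0.02  0.53  0.  ]
```

Emit:
jog_arm --moves '[[[0, 0, 0], [-0.0005, 0, 0], 1], [[0, 0, 0], [0, 0, 0], 1], [[0, 0, 0], [0, 0, 0], 1]]'

```text
clock: 21.63
position: [610.4, -11.1, 70.7]
tool_rot: [0.73, 0.684, -0.0, 0.0]
ft_force: [-0.2, -0.7, 0.2]
gripper_width: 0.6
finger_force: 0.0
```

Emit:
jog_arm --moves '[[[0, 0, 0], [-0.0005, 0, 0], 1], [[0, 0, 0], [0, 0, 0], 1], [[0, 0, 0], [0, 0, 0], 1]]'

```text
clock: 21.88
position: [610.4, -11.5, 70.7]
tool_rot: [0.73, 0.684, 0.0, -0.0]
ft_force: [0.7, 0.8, -0.2]
gripper_width: 0.1
finger_force: 0.4
```

```bash
python3 -c "
from h import *
P=pile2(-107);print(P[5,:2].round(1).tolist())
f=[]
for i in range(6):
    cam('top');o=ctrl.get_obs();f.append(list(o['ft_force'])+[o['finger_force']])
print(np.mean(f,0).round(2))"
```

```text
tcp [610.4 -11.5  70.7] F [ 0.7  0.8 -0.2] n 12 pile [ 603.1 -117.1] 86.7 [54.3 36.4]
[603.5, -108.0]
[0.12 0.93 0.16 0.46]
```

Emit:
jog_arm --moves '[[[0, 0, 0], [-0.0005, 0, 0], 1], [[0, 0, 0], [0, 0, 0], 1], [[0, 0, 0], [0, 0, 0], 1]]'

```text
clock: 22.48
position: [610.4, -11.6, 70.8]
tool_rot: [0.73, 0.684, 0.0, -0.0]
ft_force: [-0.2, 4.6, 1.2]
gripper_width: 0.9
finger_force: 2.4
```

Emit:
jog_arm --moves '[[[0, 0, 0], [-0.0005, 0, 0], 1], [[0, 0, 0], [0, 0, 0], 1], [[0, 0, 0], [0, 0, 0], 1]]'

```text
clock: 22.73
position: [610.3, -11.7, 70.8]
tool_rot: [0.729, 0.684, 0.0, -0.0]
ft_force: [1.7, 6.1, 0.3]
gripper_width: 0.6
finger_force: 3.5
```

```bash
python3 -c "
from h import *
P=pile2(-107);print(P[5,:2].round(1).tolist())
f=[]
for i in range(4):
    cam('top');o=ctrl.get_obs();f.append(list(o['ft_force'])+[o['finger_force']])
print(np.mean(f,0).round(2))"
```

```text
tcp [610.3 -11.7  70.8] F [1.7 6.1 0.3] n 12 pile [ 603.2 -117.2] 86.4 [54.4 36.3]
[603.5, -108.1]
[0.64 6.9  0.35 3.51]
```

The force rises sharply at pile y = -108.1, which matches the measured seat of -108.3. The carrier is fully seated, so I'll retract and confirm.

Emit:
jog_arm --moves '[[[0, 0, 0], [0.002, 0, 0], 1], [[0, 0, 0], [0.01, 0, 0], 1], [[0, 0, 0], [0.025, 0, 0], 1], [[0, 0, 0], [0.03, 0, -0.02], 1], [[0, 0, 0], [0.03, 0, -0.03], 1]]'

```text
clock: 23.4
position: [615.3, 84.7, 118.4]
tool_rot: [0.73, 0.683, -0.002, -0.002]
ft_force: [1.4, -0.1, -0.2]
gripper_width: 1.0
finger_force: 0.0
```

Emit:
jog_arm --moves '[[[0, 0, 0], [0.03, 0, -0.03], 1], [[0, 0, 0], [0.03, 0, -0.03], 1], [[0, 0, 0], [0, 0, 0], 1], [[0, 0, 0], [0, 0, 0], 1], [[0, 0, 0], [0, 0, 0], 1]]'

```text
clock: 23.82
position: [619.9, 142.3, 178.2]
tool_rot: [0.73, 0.684, -0.001, -0.0]
ft_force: [-0.6, -0.5, -0.5]
gripper_width: 0.2
finger_force: 0.0
```

```bash
python3 -c "
from h import *
for i in range(2):P=pile2(-107)
s=cam('scene');c=pix(s,[[603.8,-107.5,71]])[0].astype(int)
m,ar=marks(s,(c[0]-38,c[1]-30,c[0]+38,c[1]+30),amin=8);print(len(m),*[np.round(x,1) for x in grid(world(s,m,71))])"
```

```text
tcp [619.9 142.3 178.2] F [-0.6 -0.5 -0.5] n 15 pile [ 603.6 -108.1] 86.4 [72.3 36.3]
tcp [619.8 141.8 177.7] F [-0.2  0.3 -0.8] n 15 pile [ 603.6 -108.1] 86.4 [72.1 36.3]
15 [ 604.1 -108.3] 86.4 [72.1 36.1]
```

The carrier stayed at the seat (-108.1 to -108.3) and the pile is square, so I'm handing in.

```bash
python3 -c "
from plant import order
print(order.hand_in())"
```

```text
the job is handed in; nothing more can be done
None
```

The loose tray is on the pile, about 0.5 mm from where the tray below measured and square to it. The carrier is held at the station by the roller between its pins, within about 1 mm of the measured seat, and the job is handed in; no verdict was shown.

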